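Tighten a spindle bearing's retaining ring with the face spanner

TASK

The spindle housing in the vise has a loose retaining ring down in its recess: take the larger of the two pin spanners from the wooden rack, feel its pins gently into two opposite holes of the ring, and turn the ring clockwise (seen from above) until it is fully home against its stop, stopping as soon as it comes up tight so that the housing does not slip round in the vise. Then put the spanner back standing in its rack and let it go, leaving everything else on the bench as it was.

Things in the scene. Friction and masses are not known exactly. Their poses are not given: they have to be found in the camera images.
- spanner: Larger pin spanner, 240 g, 98 mm tall, standing pins-down in the rack. Origin midway between the pin tips (its lowest point), z up its stem, y along the line through both pins. Steel pins 7 mm across, 18 mm long, ends tapered over 2 mm, centres 54 mm apart (y = +-27 mm); crossbar 20 x 68 x 10 mm (x, y, z) on top of the pins; stem 14 mm across. A half turn about z gives the same tool.
- spanner_grip (a point): Middle of the larger spanner's black grip block, 78 mm above its pin tips; axes as the spanner. The block is 20 x 44 x 40 mm (x, y, z): grip it across its 20 mm, along x.
- small_spanner: Smaller pin spanner, does not fit the ring: same shape, but pin centres 36 mm apart and crossbar 50 mm long. Stands in the rack's other place. Leave it.
- rack: Fixed wooden rack, 50 x 190 x 30 mm (x, y, z), origin mid-underside. Two places along y, each with two slots in line along y, 10 mm wide (x), 24 mm long, spanning 11 to 35 mm from the place's middle. A spanner stands with its pins in both slots and its crossbar flat on the rack, pin line along y, with 1.5 mm play in x and about 4 mm in y.
- slot_a (a point): Middle of the rack's place at its y = +45 mm, on its top face (30 mm above the bench); axes as the rack. A spanner at home has its pin tips 18 mm below this.
- slot_b (a point): Same for the place at the rack's y = -45 mm.
- ring_face (a point): On the housing's vertical axis, level with the ring's upper face, 48 mm above the bench; axes turn with the housing, not the ring. The steel ring (outside 81, inside 34 mm) lies in a round recess 84 mm wide, its face about 9 mm below the rim. Six round holes, 10 mm wide, chamfered, evenly spaced on a 54 mm circle, right through it; pins fully in stand on the housing floor 8.5 mm below its face.
- recess_rim (a point): On the housing's axis, level with its rim, 57 mm above the bench; housing: aluminium pot 110 mm wide. How the ring's holes stand round the circle varies and is not measured: find them by eye or feel (they repeat every 60 degrees). The ring turns at about 0.25 N m; pins dragged over its face with 6 N or less do not turn it. Stop: 0.35 to 0.85 rad away, clockwise from above; it also winds back.
- housing (a joint): Angle (rad) of the housing in the vise jaws, 0 at the start, positive counter-clockwise from above. It slips when about 0.8 N m is applied; it must not turn more than 0.08 rad. At the ring's stop the torque rises steeply: stop turning at 0.45 to 0.6 N m.
- ring_depth (a joint): How far (m) the ring has screwed down: 0.0006 when home against its stop, 0.0005 less for each rad still to turn. Far too small for the measuring noise: feel the stop as torque.
- vise: Fixed low vise, base 120 x 200 x 8 mm (x, y, z), two blue jaws 48 mm high along its x, 58 to 80 mm from the housing's axis, and a screw handle out to y = +116 mm. Origin at the underside, on the housing's axis.
- spare_ring: Loose steel ring without holes, 80 mm wide, 8 mm high, near the vise. Origin: middle of its underside. Bystander.
- wax_block: Yellow wax block 35 x 75 x 22 mm near the rack. Bystander.
- screwdriver: Screwdriver 200 mm long, lying. Bystander.
- spray_can: Red can, 60 mm wide, 150 mm tall. Bystander.
- brush_cup: Black open cup, 80 mm wide, 100 mm tall. Bystander.
- wrench: Open wrench 170 mm long, lying. Bystander.
- tape_roll: Cardboard-brown roll 100 mm wide, 24 mm high. Bystander.
Things that resemble listed ones, but are neither listed nor needed, are in the scene too. Of the things shaped like the rack, the wooden one is meant.

How it is judged:
By the outcome, as a careful person would: the job done as asked, in the order asked, and still so for the second after the job is handed in, with the robot touching nothing.
It also fails if it takes over 64 s, if anything falls off the work surface, if the arm or the gripper's body presses on something with over 40 N, if the wrist force passes 120 N, or if a joint passes its speed limit or range.

ROBOT

A 7-joint arm with a two-finger parallel gripper is mounted at the origin on the work surface. World frame = base frame: x ahead of the robot, y to its left, z up, the work surface at z = 0. Lengths are in mm, angles in rad, forces in N, time in s.
With the tool pointing down it reaches from about 400 to 875 mm from the base axis. Payload 4.4 kg.
Tool frame: the origin (TCP) lies at the very end of the fingers, on their centre line; the grasp point (between the pads) lies 19 mm behind it; z points along the fingers, y is the line along which they close (so a half turn about z gives the same grasp; the last joint's range is limited). The gripper opens to 85 mm and grips with 20 to 120 N. Pads are 22 mm wide; open, the fingers measure 114 mm over their backs; the gripper's body (76 mm by 85 mm) begins 54 mm behind the grasp point. The pads swing forward as they close: fully open they stand 13 mm farther back than shut.
Start: joints at [1.263, 0.628, 0.038, 1.517, -0.027, 0.996, -0.02], TCP at [155.67, -631.098, 231.313] pointing down, gripper open.
Joint ranges: [-3.06, 3.06], [-0.37, 2.12], [-1.25, 1.32], [0.18, 2.47], [-1.1, 4.24], [0.23, 1.98], [-2.94, 2.94]. Speed limits (rad/s): [2.57, 2.57, 3.14, 3.14, 3.14, 3.14, 3.14].

INTERFACE

Orientations are given as [roll, pitch, yaw] about the fixed x, y, z axes, in that order (R = Rz(yaw) Ry(pitch) Rx(roll)).
In Python, from cell import read_state, get_image, camera_info, finish_job gives the robot as it stands.
- The arm moves only by the tool play_rows, never from a script. Its argument "deltas" is one flat list of numbers, 7 for each row, row after row: the shift along the tool's x, y, z in mm, then the turn, a rotation vector about the tool's x, y, z in rad, then the opening, from 0 (shut) to 1 (fully open). In form: [dx, dy, dz, ax, ay, az, grip, dx, dy, dz, ax, ay, az, grip, ...]. A call has 1 to 10 rows; each row is the pose to reach, as a shift and turn from the pose commanded when the call began, along the tool's axes at that moment; what a row does not reach only later rows make up. A row lasts 1/8 s, in which the tool goes at most 62.5 mm and 10.7 degrees, less where a joint would pass 70% of its speed; a pose out of reach is approached as far as the arm can. A call with a gripper value outside its range is refused whole. The fingers move at their own pace and stop on an object; the grip force is fixed at half the most. Time passes only in rows, so rows that repeat a pose let the fingers close. It gives the time, the measured TCP pose, the force, the opening and the grip force at its end, in the units of the state.
- read_state(): the state, without advancing time (a new reading comes with each control period).
- get_image(name): name is "scene" or "top"; returns the picture (384x512x3 uint8, red, green, blue); there is no depth.
- camera_info(name): a dict with "fx", "fy", "cx", "cy" (pixels), "T" (4x4, takes a point from camera to world coordinates). Camera axes: x right, y down, z forward; pixel columns grow to the right and rows downward; lengths in mm; the calibration is good to about 2 mm. A picture is of the moment at which its call begins. camera_info takes no time and is no camera call.
- finish_job(): hands the job in; it is judged then, once.
The state is a dict: "clock": time; "qpos": joint angles; "qd": joint speeds; "tau": joint torques, N m; "eef_pos": TCP position; "tool_rot": TCP orientation; "force": force on the tool from outside, world axes, zero at the start; "torque": the same for the moment, N m; "width": finger opening in mm; "gripper_force": force on a finger pad.
Only numpy, scipy, OpenCV 4.12 (cv2) and the standard library are available. Lean on these libraries where they do the work, as an engineer would, in place of code of your own. Each camera call takes 0.05 s, during which the arm holds its last target. There are 200 camera calls.

## Working session

There is one attempt and no reset: what is moved stays moved. The work goes in short steps, Python scripts to look and compute and a tool call to move; the robot and the scene stay as the last step left them, time stands still between calls to the robot, and variables do not carry over. Pictures are saved under pics/ and viewed, at most 10 in all, crops included, and the job is handed in when it is done.

Besides the shell and the picture viewer there is one more tool, called by a JSON object that holds its "op" and its "data", one argument or row to a line. play_rows: Moves the arm, as the interface text tells. Its arguments: {"type":"object","properties":{"deltas":{"type":"array"}},"required":["deltas"]}

```bash
mkdir -p pics; ls; python3 - <<'E'
from cell import *
import cv2,numpy as np
np.set_printoptions(suppress=True,precision=4)
for n in("scene","top"):
    c=camera_info(n);print(n,c["fx"],c["cx"],c["cy"]);print(np.array(c["T"]))
    cv2.imwrite(f"pics/{n}0.png",cv2.resize(get_image(n)[:,:,::-1],(800,600),interpolation=cv2.INTER_CUBIC))
print(read_state())
E
```

```text
pics
scene 388.3829950500597 262.86098550662416 194.17444394266903
[[  -0.7704    0.3363   -0.5417 1125.5445]
 [   0.6375    0.4047   -0.6555  686.4303]
 [  -0.0012   -0.8504   -0.5262  639.5753]
 [   0.        0.        0.        1.    ]]
top 458.5015186327281 254.78300606183652 194.02986314510528
[[  -0.0222   -0.9964    0.0821  439.7881]
 [  -0.9997    0.0209   -0.0161  -19.5197]
 [   0.0143   -0.0825   -0.9965 1520.7442]
 [   0.        0.        0.        1.    ]]
{'clock': 0.1, 'qpos': array([ 1.2632,  0.6292,  0.0385,  1.5183, -0.027 ,  0.9963, -0.02  ]), 'qd': array([-0.0004, -0.0024, -0.001 , -0.0047, -0.0013,  0.0013,  0.0009]), 'tau': array([  0.0026, -56.4544,   1.2306, -19.3975,   0.0114,   0.0055,
        -0.    ]), 'eef_pos': array([ 155.5541, -630.5527,  230.4895]), 'tool_rot': array([-3.1399, -0.    ,  0.2418]), 'force': array([ 1.1002, -0.6248,  0.5758]), 'torque': array([ 0.0362,  0.0035, -0.0094]), 'gripper_force': 0.0, 'width': 85.52001750581691}
```

View pics/top0.png

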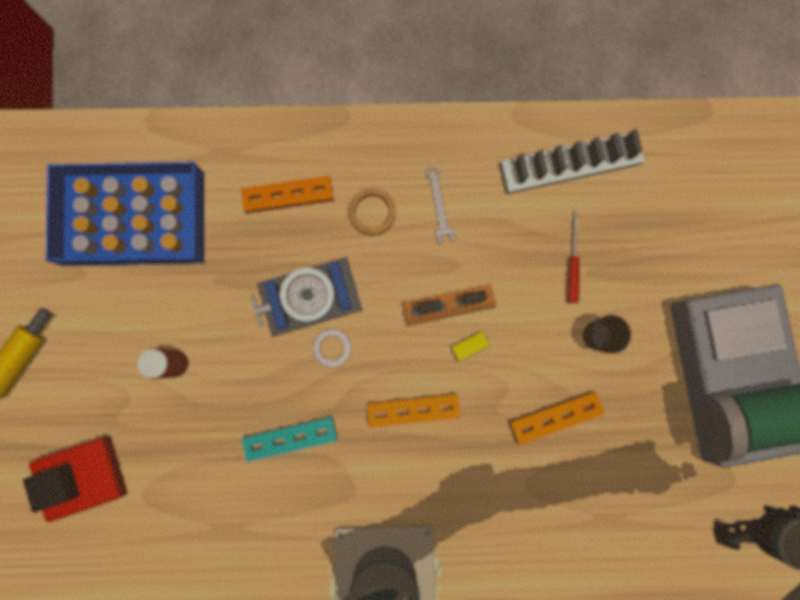

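View pics/scene0.png

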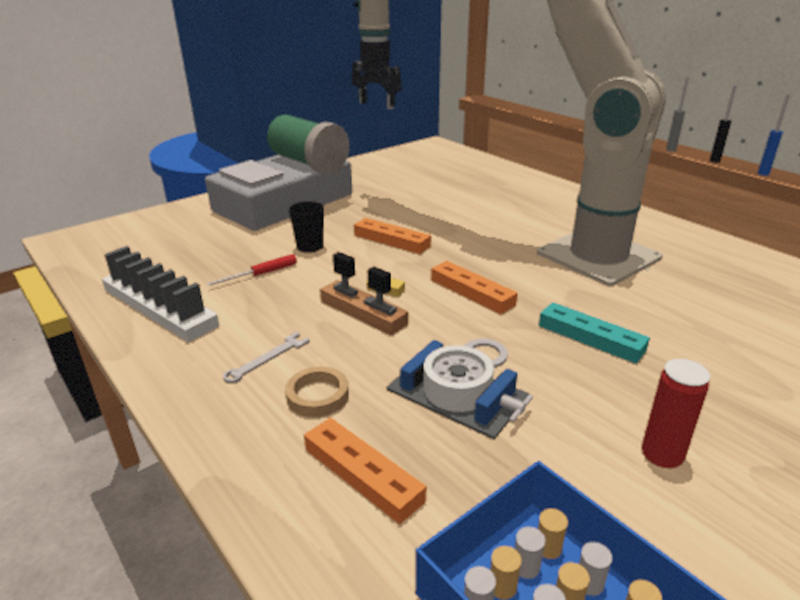

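Top view: wooden rack near (448,305), with the vise and housing near (307,294). Scene view: spanners at (344,268) and (378,285), ring at (458,370). I'll enlarge both areas.

```bash
python3 - <<'E'
from cell import *
import cv2,numpy as np
t=np.mean([get_image("top").astype(float) for _ in range(6)],0)[:,:,::-1]
s=np.mean([get_image("scene").astype(float) for _ in range(6)],0)[:,:,::-1]
np.save("t.npy",t);np.save("s.npy",s)
def crop(im,x,y,w,h,k,n): cv2.imwrite(n,cv2.resize(np.clip(im[y:y+h,x:x+w]*1.2,0,255).astype(np.uint8),None,fx=k,fy=k,interpolation=cv2.INTER_CUBIC))
crop(t,155,160,170,76,4.7,"pics/t1a.png")
a=cv2.imread("pics/t1a.png")
crop(s,195,155,155,125,4.8,"pics/s1.png")
cv2.imwrite("pics/t1.png",a)
E
```

```text
(no output)
```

View pics/t1.png

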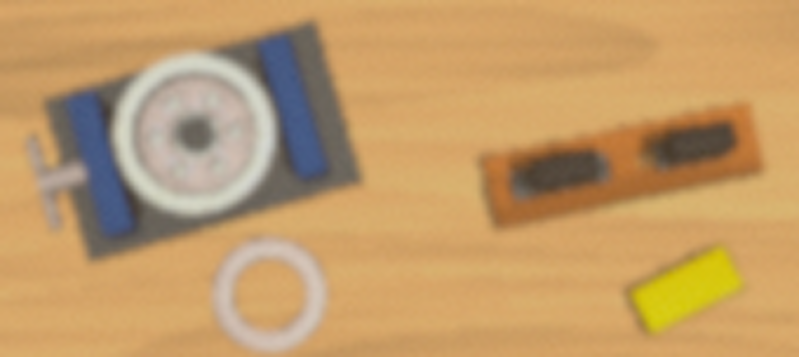

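View pics/s1.png

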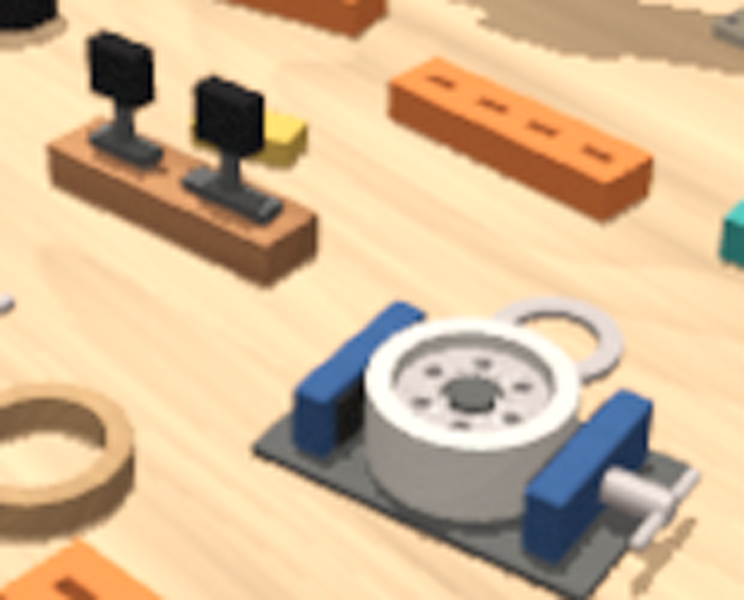

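Top crop: rim centre is (194,134). Rack corners are (485,158), (752,104), (762,168), (497,227), and the large spanner's grip is (565,170), in the left place. Scene crop: holes at (434,371), (484,364), (524,386), (512,418), (460,426), (421,402). The wider crossbar is the right-hand spanner, so that is the larger one.

```bash
cat > h.py <<'E'
from cell import *
import numpy as np
from scipy.spatial.transform import Rotation as R
np.set_printoptions(suppress=True,precision=3)
def ray(n,p,z):
    c=camera_info(n);T=np.array(c["T"]);p=np.atleast_2d(p)
    d=np.c_[(p[:,0]-c["cx"])/c["fx"],(p[:,1]-c["cy"])/c["fy"],np.ones(len(p))]@T[:3,:3].T
    return T[:3,3]+d*((z-T[2,3])/d[:,2])[:,None]
def proj(n,P):
    c=camera_info(n);T=np.array(c["T"]);q=(np.atleast_2d(P)-T[:3,3])@T[:3,:3]
    return np.c_[q[:,0]/q[:,2]*c["fx"]+c["cx"],q[:,1]/q[:,2]*c["fy"]+c["cy"]]
tc=lambda p:(np.array(p,float)+.5)/4.7-.5+[155,160]
sc=lambda p:(np.array(p,float)+.5)/4.8-.5+[195,155]
E
python3 - <<'E'
from h import *
r=ray("top",tc([(194,134)]),57)[0];print("rim top",r)
print("rim scene",ray("scene",sc([(472.5,382)]),57))
h=ray("scene",sc([(434,371),(484,364),(524,386),(512,418),(460,426),(421,402)]),48)
print(h.mean(0),np.linalg.norm(h-h.mean(0),axis=1)[:],)
a=np.arctan2(*(h-h.mean(0))[:,1::-1].T);print(a, np.angle(np.exp(6j*a).mean())/6)
k=ray("top",tc([(485,158),(752,104),(762,168),(497,227)]),30)
print("rack",k,k.mean(0));print([np.linalg.norm(k[i]-k[i-1]) for i in range(4)])
d=k[0]+k[3]-k[1]-k[2];print("yaw of y",np.arctan2(d[1],d[0]));d/=np.linalg.norm(d);print("slots",k.mean(0)+45*d,k.mean(0)-45*d)
ks=ray("scene",sc([(48,147),(267,245),(318,214),(120,122)]),30);print("rack scene",ks,ks.mean(0))
print("grip top",ray("top",tc([(565,170)]),110))
print("grip scene mid z90",ray("scene",sc([(232,117)]),90))
j=ray("top",tc([(68,96),(110,238),(262,42),(303,178)]),48);print("jaws",j)
print("joint target dist",np.linalg.norm(r[:2]))
E
```

```text
rim top [583.379 144.917  57.   ]
rim scene [[587.552 150.889  57.   ]]
[586.214 149.967  48.   ] [27.046 26.61  27.822 26.922 26.958 27.409]
[-1.496 -2.557  2.694  1.643  0.58  -0.454] -0.45505435155834545
rack [[ 565.097  -53.523   30.   ]
 [ 598.964 -240.494   30.   ]
 [ 554.085 -245.986   30.   ]
 [ 516.975  -60.746   30.   ]] [ 558.78  -150.187   30.   ]
[np.float64(48.660305330353914), np.float64(190.01274073474676), np.float64(45.214157232795756), np.float64(188.9205135545019)]
yaw of y 1.7592246636483244
slots [ 550.351 -105.984   30.   ] [ 567.209 -194.391   30.   ]
rack scene [[ 603.297 -229.019   30.   ]
 [ 565.25   -48.198   30.   ]
 [ 520.27   -55.336   30.   ]
 [ 549.124 -226.384   30.   ]] [ 559.485 -139.734   30.   ]
grip top [[ 549.359 -104.091  110.   ]]
grip scene mid z90 [[550.913 -98.721  90.   ]]
jaws [[612.228 231.856  48.   ]
 [514.187 203.945  48.   ]
 [646.873  98.497  48.   ]
 [552.456  71.8    48.   ]]
joint target dist 601.1094486693132
```

```bash
cat >> h.py <<'E'
def delta(target,yaw,cur=None,cyaw=None):
    s=read_state()
    p=np.array(s["eef_pos"]) if cur is None else np.array(cur,float)
    y=s["tool_rot"][2] if cyaw is None else cyaw
    M=(R.from_euler("z",y)*R.from_euler("x",np.pi))
    return M.inv().apply(np.array(target,float)-p), -(yaw-y)
E
python3 -c "
from h import *
print(delta([550.5,-101.5,180],1.759,[155.67,-631.098,231.313],.2418))"
```

```text
(array([ 510.156, -419.649,   51.313]), -1.5171999999999999)
```

{"op": "play_rows", "data": {
  "deltas": [20,-10,-30,0,0,-0.05,1,60,-45,-60,0,0,-0.15,1,110,-90,-70,0,0,-0.3,1,160,-135,-70,0,0,-0.45,1,210,-175,-70,0,0,-0.6,1,260,-215,-60,0,0,-0.75,1,310,-255,-50,0,0,-0.9,1,360,-295,-30,0,0,-1.05,1,410,-338,0,0,0,-1.2,1,460,-380,20,0,0,-1.35,1]
}}

```text
clock: 1.95
eef_pos: [492.0, -178.5, 222.5]
tool_rot: [3.141, 0.001, 1.596]
force: [1.4, -0.5, -0.7]
width: 85.0
gripper_force: 0.0
```

{"op": "play_rows", "data": {
  "deltas": [0,0,0,0,0,0,1,0,0,0,0,0,0,1]
}}

```text
clock: 2.2
eef_pos: [490.9, -180.2, 222.9]
tool_rot: [-3.141, 0.001, 1.591]
force: [0.3, -0.8, -0.4]
width: 85.8
gripper_force: 0.0
```

```bash
python3 -c "
from h import *
s=read_state();print(s['clock'],s['eef_pos'],s['tool_rot'],s['force'],s['torque'])
M=R.from_euler('z',.2418)*R.from_euler('x',np.pi)
print(M.apply([460,-380,20])+[155.67,-631.098,231.313])
print(delta([550.5,-101.5,180],1.759))"
```

```text
2.2 [ 490.913 -180.208  222.881] [-3.141  0.001  1.591] [ 0.285 -0.818 -0.382] [-0.001  0.042 -0.017]
[ 511.297 -152.005  211.313]
(array([77.482, 61.173, 42.881]), np.float64(-0.1678951549077765))
```

{"op": "play_rows", "data": {
  "deltas": [25,20,15,0,0,-0.06,1,55,43,30,0,0,-0.12,1,77.5,61,53,0,0,-0.168,1,77.5,61,63,0,0,-0.168,1,77.5,61,63,0,0,-0.168,1]
}}

```text
clock: 2.82
eef_pos: [549.3, -103.2, 159.6]
tool_rot: [-3.139, 0.001, 1.756]
force: [0.1, 0.4, 0.6]
width: 85.3
gripper_force: 0.0
```

```bash
python3 - <<'E'
from h import *
import cv2
s=read_state();print(s['clock'],s['eef_pos'],s['tool_rot'],s['force'])
def crop(im,x,y,w,h,k): return cv2.resize(np.clip(im[y:y+h,x:x+w]*1.2,0,255).astype(np.uint8),None,fx=k,fy=k,interpolation=cv2.INTER_CUBIC)
im=np.mean([get_image("scene").astype(float) for _ in range(4)],0)[:,:,::-1]
print(proj("scene",[s['eef_pos'],[550.5,-101.5,90]]))
cv2.imwrite("pics/s2.png",crop(im,195,115,100,110,5.4))
E
```

```text
2.825 [ 549.303 -103.246  159.57 ] [-3.139  0.001  1.756] [0.07  0.4   0.599]
[[241.714 156.439]
 [242.469 178.568]]
```

View pics/s2.png

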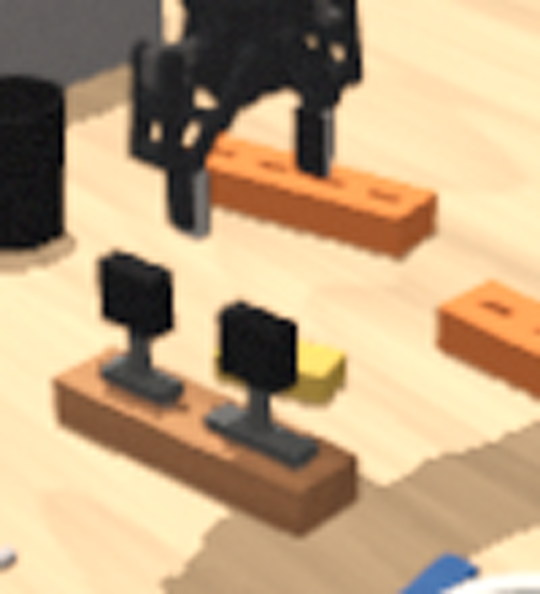

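Finger tips are at (188,232) and (313,172). The grip block spans 220–297 by 303–397. I'll fit the block's position with the tip offset as a camera correction.

```bash
python3 - <<'E'
from h import *
from scipy.optimize import least_squares
c2=lambda p:(np.array(p,float)+.5)/5.4-.5+[195,115]
Rz=R.from_euler("z",.188)
tips=np.array([549.3,-103.2,172.6])+Rz.apply([[42.5,0,0],[-42.5,0,0]])
obs=c2([(188,232),(313,172)]);pr=proj("scene",tips);print(obs,pr); b=(obs-pr).mean(0);print("bias",b)
C=np.array([[i,j,k] for i in(-10,10) for j in(-22,22) for k in(-20,20)])
lo,hi=c2([(220,303),(297,397)])
f=lambda v,bb:(lambda q:np.r_[q.min(0)-lo,q.max(0)-hi])(proj("scene",Rz.apply(C)+[v[0],v[1],90])+bb)
for bb in (0*b,b):
    r=least_squares(f,[550,-101],args=(bb,));print(r.x,r.fun)
# housing rim bbox with bias
t=np.linspace(0,6.28,60);ring=np.c_[55*np.cos(t),55*np.sin(t),0*t]
lo2,hi2=sc([(365,318),(580,447)])
g=lambda v,bb:(lambda q:np.r_[q.min(0)-lo2,q.max(0)-hi2])(proj("scene",ring+[v[0],v[1],57])+bb)
for bb in (0*b,b):print("housing",least_squares(g,[585,148],args=(bb,)).x,least_squares(g,[585,148],args=(bb,)).fun)
hp=sc([(434,371),(484,364),(524,386),(512,418),(460,426),(421,402)])
for bb in (0*b,b):
    h=ray("scene",hp-bb,48);a=np.arctan2(*(h-h.mean(0))[:,1::-1].T);print(h.mean(0),np.angle(np.exp(6j*a).mean())/6)
E
```

```text
[[229.407 157.556]
 [252.556 146.444]] [[230.973 157.484]
 [251.661 147.187]]
bias [-0.335 -0.336]
[552.786 -98.296] [-1.1   -1.2    1.11   1.007]
[553.217 -96.133] [-1.111 -1.218  1.121  1.023]
housing [586.013 148.964] [-0.132 -0.39   0.13   0.301]
housing [586.284 150.441] [-0.16  -0.428  0.158  0.328]
[586.214 149.967  48.   ] -0.45505435155834545
[586.497 151.463  48.   ] -0.45538406635715917
```

```bash
python3 - <<'E'
from h import *
s=read_state();print(s['eef_pos'],s['tool_rot'],delta([552,-99.5,72],1.759))
E
```

```text
[ 550.543 -102.486  160.801] [3.141 0.001 1.757] (array([ 2.664,  1.985, 88.801]), np.float64(-0.0017715042193464647))
```

{"op": "play_rows", "data": {
  "deltas": [2.5,2,25,0,0,0,1,2.5,2,50,0,0,0,1,2.5,2,75,0,0,0,1,2.5,2,88,0,0,0,1,2.5,2,88,0,0,0,0.6,2.5,2,88,0,0,0,0.5,2.5,2,88,0,0,0,0.4,2.5,2,88,0,0,0,0.3]
}}

```text
clock: 4.03
eef_pos: [552.4, -98.1, 72.5]
tool_rot: [3.141, 0.0, 1.76]
force: [-0.1, -0.0, 0.1]
width: 25.5
gripper_force: 0.0
```

{"op": "play_rows", "data": {
  "deltas": [0,0,0,0,0,0,0.3,0,0,0,0,0,0,0.25,0,0,0,0,0,0,0.2]
}}

```text
clock: 4.4
eef_pos: [551.6, -98.2, 72.0]
tool_rot: [-3.141, 0.0, 1.76]
force: [-0.9, -0.6, 2.0]
width: 19.5
gripper_force: 58.6
```

```bash
python3 - <<'E'
from h import *
for i in range(4):
    s=read_state();print(s['clock'],s['eef_pos'],s['tool_rot'],s['force'],s['torque'],s['width'],s['gripper_force'])
E
```

```text
4.4 [551.604 -98.195  71.99 ] [-3.141  0.     1.76 ] [-0.937 -0.566  1.979] [-0.008  0.347  0.004] 19.537439027170482 58.57573628425598
4.4 [551.604 -98.195  71.99 ] [-3.141  0.     1.76 ] [-0.937 -0.566  1.979] [-0.008  0.347  0.004] 19.537439027170482 58.57573628425598
4.4 [551.604 -98.195  71.99 ] [-3.141  0.     1.76 ] [-0.937 -0.566  1.979] [-0.008  0.347  0.004] 19.537439027170482 58.57573628425598
4.4 [551.604 -98.195  71.99 ] [-3.141  0.     1.76 ] [-0.937 -0.566  1.979] [-0.008  0.347  0.004] 19.537439027170482 58.57573628425598
```

{"op": "play_rows", "data": {
  "deltas": [0,0,0,0,0,0,0,0,0,-5,0,0,0,0,0,0,-15,0,0,0,0,0,0,-30,0,0,0,0,0,0,-60,0,0,0,0,0,0,-75,0,0,0,0,0,0,-75,0,0,0,0,0,0,-75,0,0,0,0]
}}

```text
clock: 5.4
eef_pos: [551.4, -98.1, 146.3]
tool_rot: [-3.14, -0.0, 1.76]
force: [-0.2, 0.6, -1.8]
width: 19.2
gripper_force: 58.8
```

```bash
python3 - <<'E'
from h import *
s=read_state();print(s['clock'],s['eef_pos'],s['tool_rot'],s['force'],s['torque'],s['width'],s['gripper_force'],delta([585.3,149.7,147],1.639))
E
```

```text
5.4 [551.426 -98.135 146.338] [-3.14 -0.    1.76] [-0.198  0.565 -1.827] [ 0.052 -0.002  0.042] 19.24288117771732 58.79507124423981 (array([237.069,  79.8  ,  -0.662]), np.float64(0.12065461329846205))
```

{"op": "play_rows", "data": {
  "deltas": [20,7,0,0,0,0.01,0,55,19,0,0,0,0.03,0,95,32,0,0,0,0.05,0,135,45,0,0,0,0.07,0,175,59,0,0,0,0.09,0,210,71,0,0,0,0.11,0,230,77,5,0,0,0.12,0,237,80,10,0,0,0.12,0,237,80,14,0,0,0.12,0,237,80,14,0,0,0.12,0]
}}

```text
clock: 6.65
eef_pos: [585.7, 147.7, 132.1]
tool_rot: [-3.14, 0.002, 1.638]
force: [0.3, -0.7, -2.3]
width: 19.1
gripper_force: 58.7
```

```bash
python3 - <<'E'
from h import *
import cv2
s=read_state();print(s['clock'],s['eef_pos'],s['tool_rot'],s['force'],s['torque'])
def crop(im,x,y,w,h,k): return cv2.resize(np.clip(im[y:y+h,x:x+w]*1.2,0,255).astype(np.uint8),None,fx=k,fy=k,interpolation=cv2.INTER_CUBIC)
im=np.mean([get_image("scene").astype(float) for _ in range(4)],0)[:,:,::-1]
Rz=R.from_euler("z",s['tool_rot'][2]-np.pi/2)
p=s['eef_pos'];print((proj("scene",Rz.apply([[0,27,-60],[0,-27,-60]])+p)-[250,185]+.5)*7-.5)
cv2.imwrite("pics/s3.png",crop(im,250,185,85,80,7))
E
```

```text
6.65 [585.683 147.697 132.057] [-3.14   0.002  1.638] [ 0.342 -0.665 -2.284] [-0.034 -0.051  0.035]
[[361.828 340.814]
 [247.404 273.072]]
```

View pics/s3.png

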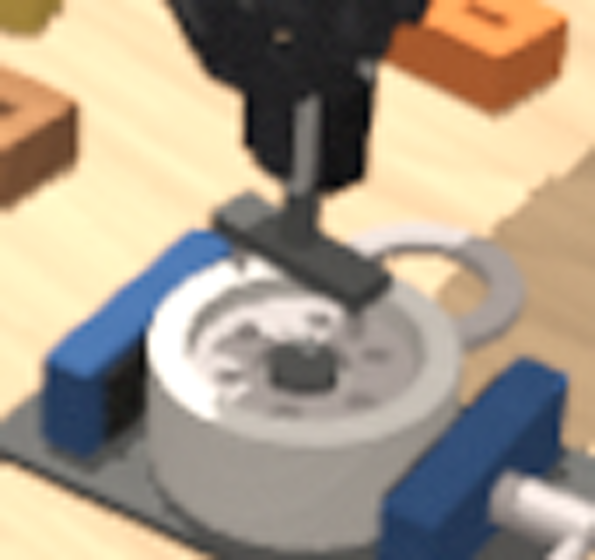

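The crossbar spans x 213–391 and y 193–310. The rim spans x 147–465, bottom at 443, and the pins hang above the recess. I'll fit the spanner and housing offset from the same picture.

```bash
python3 - <<'E'
from h import *
from scipy.optimize import least_squares
c3=lambda p:(np.array(p,float)+.5)/7-.5+[250,185]
tcp=np.array([585.7,147.9,132]);Rz=R.from_euler("z",1.638-np.pi/2)
C=np.array([[i,j,k] for i in(-10,10) for j in(-34,34) for k in(18,28)])
lo,hi=c3([(214,194),(390,309)])
f=lambda v:(lambda q:np.r_[q.min(0)-lo,q.max(0)-hi])(proj("scene",Rz.apply(C)+[v[0],v[1],v[2]]))
r=least_squares(f,tcp-[0,0,60]);print("spanner",r.x,r.fun)
t=np.linspace(0,6.28,90);ring=np.c_[55*np.cos(t),55*np.sin(t),0*t]
b=c3([(148,443),(464,443)])
g=lambda v:(lambda q:np.array([q[:,0].min()-b[0,0],q[:,0].max()-b[1,0],q[:,1].max()-b[0,1]]))(proj("scene",ring+[v[0],v[1],57]))
r2=least_squares(g,[585,148]);print("housing",r2.x,r2.fun)
h=ray("scene",c3([(246,329),(318,318),(376,354),(362,401),(288,410),(231,376)]),48);a=np.arctan2(*(h-h.mean(0))[:,1::-1].T)
print(h.mean(0),np.linalg.norm(h-h.mean(0),axis=1),np.angle(np.exp(6j*a).mean())/6)
E
```

```text
spanner [540.673  99.718  26.073] [ 0.295 -0.422 -0.284  0.402]
housing [585.126 148.928] [ 0.047 -0.046  0.007]
[586.089 149.403  48.   ] [27.944 27.674 26.639 27.939 26.41  26.589] -0.45034697051780187
```

```bash
python3 - <<'E'
from h import *
from scipy.optimize import least_squares
c3=lambda p:(np.array(p,float)+.5)/7-.5+[250,185]
Rz=R.from_euler("z",1.638-np.pi/2)
C=np.array([[i,j,k] for i in(-10,10) for j in(-34,34) for k in(18,28)])
lo,hi=c3([(214,194),(390,309)])
for z in (71,72,73):
  f=lambda v:(lambda q:np.r_[q.min(0)-lo,q.max(0)-hi])(proj("scene",Rz.apply(C)+[v[0],v[1],z]))
  r=least_squares(f,[585,148]);print("spanner",r.x,r.fun)
E
```

```text
spanner [584.909 143.884] [-0.729 -1.219  0.701  1.012]
spanner [585.893 144.866] [-0.754 -1.238  0.725  1.027]
spanner [586.878 145.848] [-0.778 -1.258  0.749  1.041]
```

{"op": "play_rows", "data": {
  "deltas": [3,0,2,0,0,0,0,3,0,8,0,0,0,0,3,0,14,0,0,0,0,3,0,18,0,0,0,0,3,0,20,0,0,0,0,3,0,20,0,0,0,0]
}}

```text
clock: 7.6
eef_pos: [585.9, 152.7, 112.7]
tool_rot: [-3.141, 0.0, 1.64]
force: [0.4, -0.1, -2.7]
width: 19.5
gripper_force: 58.7
```

{"op": "play_rows", "data": {
  "deltas": [0,0,1,0,0,0,0,0,0,2,0,0,0,0,0,0,3,0,0,0,0,0,0,4,0,0,0,0,0,0,4,0,0,0,0]
}}

```text
clock: 8.22
eef_pos: [585.8, 152.7, 108.8]
tool_rot: [-3.141, 0.0, 1.64]
force: [0.2, 0.6, -2.9]
width: 19.1
gripper_force: 58.7
```

```bash
python3 - <<'E'
from h import *
s=read_state();print(s['clock'],s['eef_pos'],s['tool_rot'],s['force'],s['torque'],s['width'])
E
```

```text
8.225 [585.813 152.712 108.824] [-3.141  0.     1.64 ] [ 0.184  0.602 -2.859] [-0.004 -0.009 -0.005] 19.086511379313116
```

{"op": "play_rows", "data": {
  "deltas": [-1.5,0,0,0,0,0,0,-1.5,0,1,0,0,0,0,-1.5,0,2,0,0,0,0,-1.5,0,2.5,0,0,0,0,-1.5,0,2.5,0,0,0,0]
}}

```text
clock: 8.85
eef_pos: [585.9, 151.3, 106.3]
tool_rot: [-3.141, -0.0, 1.64]
force: [1.1, -0.4, -2.6]
width: 19.3
gripper_force: 58.7
```

```bash
python3 - <<'E'
from h import *
s=read_state();print(s['clock'],s['eef_pos'],s['tool_rot'],s['force'],s['torque'],s['width'])
E
```

```text
8.85 [585.936 151.272 106.346] [-3.141 -0.     1.64 ] [ 1.054 -0.428 -2.567] [ 0.013 -0.031 -0.066] 19.31876185353265
```

{"op": "play_rows", "data": {
  "deltas": [0,0,1,0,0,0,0,0,0,1,0,0,0,0,0,0,2,0,0,0,0,0,0,2,0,0,0,0]
}}

```text
clock: 9.35
eef_pos: [585.9, 151.2, 104.3]
tool_rot: [-3.141, 0.0, 1.64]
force: [-0.0, -0.2, -2.3]
width: 19.2
gripper_force: 58.8
```

```bash
python3 - <<'E'
from h import *
s=read_state();print(s['clock'],s['eef_pos'],s['tool_rot'],s['force'],s['torque'],s['width'])
E
```

```text
9.35 [585.883 151.229 104.303] [-3.141  0.     1.64 ] [-0.015 -0.163 -2.314] [0.044 0.107 0.008] 19.20479046218689
```

{"op": "play_rows", "data": {
  "deltas": [0,0,1,0,0,0,0,0,0,2,0,0,0,0,0,0,3,0,0,0,0,0,0,4,0,0,0,0,0,0,4,0,0,0,0]
}}

```text
clock: 9.98
eef_pos: [585.9, 151.2, 100.3]
tool_rot: [-3.141, 0.0, 1.64]
force: [-0.5, -0.8, -3.2]
width: 19.5
gripper_force: 58.7
```

```bash
python3 - <<'E'
from h import *
s=read_state();print(s['clock'],s['eef_pos'],s['tool_rot'],s['force'],s['torque'],s['width'])
E
```

```text
9.975 [585.885 151.23  100.27 ] [-3.141  0.     1.64 ] [-0.547 -0.826 -3.165] [ 0.046  0.208 -0.024] 19.513388877619942
```

{"op": "play_rows", "data": {
  "deltas": [0,0,0,0,0,0.02,0,0,0,0,0,0,0.05,0,0,0,0,0,0,0.08,0,0,0,0,0,0,0.11,0,0,0,0,0,0,0.14,0,0,0,0,0,0,0.14,0]
}}

```text
clock: 10.72
eef_pos: [585.2, 151.3, 100.2]
tool_rot: [-3.14, 0.001, 1.499]
force: [-5.0, -0.6, -3.1]
width: 19.1
gripper_force: 58.8
```

```bash
cat > r.py <<'E'
from h import *
s=read_state();print(s['clock'],s['eef_pos'],s['tool_rot'],s['force'],s['torque'],s['width'])
E
python3 r.py
```

```text
10.725 [585.217 151.253 100.187] [-3.14   0.001  1.499] [-5.003 -0.588 -3.067] [0.184 1.374 0.188] 19.062901895531148
```

{"op": "play_rows", "data": {
  "deltas": [0,-0.4,0,0,0,0.02,0,0,-0.8,0,0,0,0.05,0,0,-0.8,0,0,0,0.08,0,0,-0.8,0,0,0,0.11,0,0,-0.8,0,0,0,0.13,0]
}}

```text
clock: 11.35
eef_pos: [585.5, 151.1, 100.3]
tool_rot: [3.141, 0.0, 1.368]
force: [-2.2, 0.2, -5.6]
width: 19.3
gripper_force: 58.7
```

```bash
python3 r.py
```

```text
11.35 [585.464 151.137 100.296] [3.141 0.    1.368] [-2.209  0.156 -5.646] [0.005 0.697 0.217] 19.285266390334673
```

{"op": "play_rows", "data": {
  "deltas": [0,-0.3,0,0,0,0.02,0,0,-0.3,0,0,0,0.04,0,0,-0.3,0,0,0,0.06,0]
}}

```text
clock: 11.72
eef_pos: [585.5, 151.1, 100.5]
tool_rot: [3.14, -0.0, 1.308]
force: [-0.8, -0.5, -6.7]
width: 19.3
gripper_force: 58.7
```

```bash
python3 r.py
```

```text
11.725 [585.535 151.089 100.467] [ 3.14  -0.     1.308] [-0.787 -0.475 -6.689] [-0.146  0.175  0.241] 19.29364528221717
```

{"op": "play_rows", "data": {
  "deltas": [0,0,0,0,0,0.015,0,0,0,0,0,0,0.03,0]
}}

```text
clock: 11.98
eef_pos: [585.6, 151.2, 100.6]
tool_rot: [3.14, -0.0, 1.279]
force: [0.2, -1.0, -7.0]
width: 19.6
gripper_force: 58.8
```

```bash
python3 r.py
```

```text
11.975 [585.595 151.16  100.595] [ 3.14  -0.     1.279] [ 0.175 -1.033 -6.975] [-0.305 -0.088  0.31 ] 19.59821265039213
```

{"op": "play_rows", "data": {
  "deltas": [0,0,0,0,0,0.015,0,0,0,0,0,0,0.03,0]
}}

```text
clock: 12.22
eef_pos: [585.6, 151.1, 100.6]
tool_rot: [3.14, -0.0, 1.249]
force: [1.8, -2.0, -7.6]
width: 19.3
gripper_force: 58.8
```

```bash
python3 r.py
```

```text
12.225 [585.616 151.089 100.618] [ 3.14  -0.     1.249] [ 1.777 -1.962 -7.587] [-0.354 -0.414  0.271] 19.2639930011462
```

{"op": "play_rows", "data": {
  "deltas": [0,0.1,0,0,0,0.015,0,0,0.2,0,0,0,0.03,0]
}}

```text
clock: 12.48
eef_pos: [585.7, 151.1, 100.6]
tool_rot: [3.14, -0.0, 1.219]
force: [2.4, -2.2, -7.2]
width: 19.4
gripper_force: 58.8
```

```bash
python3 r.py
```

```text
12.475 [585.689 151.094 100.588] [ 3.14  -0.     1.219] [ 2.391 -2.209 -7.231] [-0.509 -0.59   0.286] 19.429832242168484
```

{"op": "play_rows", "data": {
  "deltas": [0,0.2,0,0,0,0.015,0,0,0.4,0,0,0,0.03,0]
}}

```text
clock: 12.72
eef_pos: [585.8, 151.0, 100.5]
tool_rot: [3.141, -0.0, 1.189]
force: [2.0, -2.4, -6.6]
width: 19.3
gripper_force: 58.9
```

```bash
python3 r.py
```

```text
12.725 [585.819 151.044 100.539] [ 3.141 -0.     1.189] [ 1.984 -2.364 -6.56 ] [-0.532 -0.604  0.21 ] 19.28519870901432
```

{"op": "play_rows", "data": {
  "deltas": [-0.1,0.1,0,0,0,0.015,0,-0.3,0.3,0,0,0,0.03,0]
}}

```text
clock: 12.98
eef_pos: [585.9, 150.9, 100.5]
tool_rot: [3.141, -0.001, 1.159]
force: [2.2, -1.6, -6.6]
width: 19.3
gripper_force: 58.9
```

```bash
python3 r.py
```

```text
12.975 [585.93  150.921 100.545] [ 3.141 -0.001  1.159] [ 2.241 -1.646 -6.647] [-0.424 -0.76   0.303] 19.30549351455556
```

{"op": "play_rows", "data": {
  "deltas": [-0.1,0.1,0,0,0,0.015,0,-0.2,0.3,0,0,0,0.03,0]
}}

```text
clock: 13.22
eef_pos: [586.0, 150.9, 100.5]
tool_rot: [3.141, -0.001, 1.129]
force: [2.8, -1.8, -7.0]
width: 19.5
gripper_force: 58.9
```

```bash
python3 r.py
```

```text
13.225 [586.028 150.859 100.517] [ 3.141 -0.001  1.129] [ 2.759 -1.787 -7.   ] [-0.271 -0.76   0.287] 19.527660748373396
```

{"op": "play_rows", "data": {
  "deltas": [-0.1,0.2,0,0,0,0.015,0,-0.2,0.4,0,0,0,0.03,0]
}}

```text
clock: 13.48
eef_pos: [586.2, 150.6, 100.5]
tool_rot: [-3.142, -0.001, 1.099]
force: [1.3, 0.5, -6.9]
width: 19.1
gripper_force: 58.9
```

```bash
python3 r.py
```

```text
13.475 [586.153 150.649 100.502] [-3.142 -0.001  1.099] [ 1.269  0.504 -6.942] [-0.041 -0.702  0.282] 19.064559324514498
```

{"op": "play_rows", "data": {
  "deltas": [0,0.1,0,0,0,0.015,0,0,0.2,0,0,0,0.03,0]
}}

```text
clock: 13.72
eef_pos: [586.2, 150.6, 100.5]
tool_rot: [-3.141, -0.0, 1.07]
force: [2.9, 0.5, -5.9]
width: 19.1
gripper_force: 59.1
```

```bash
python3 r.py
```

```text
13.725 [586.205 150.561 100.45 ] [-3.141 -0.     1.07 ] [ 2.911  0.533 -5.938] [ 0.127 -0.596  0.534] 19.146727887704543
```

{"op": "play_rows", "data": {
  "deltas": [0,0,0,0,0,0,0]
}}

```text
clock: 13.85
eef_pos: [586.2, 150.5, 100.4]
tool_rot: [-3.141, -0.0, 1.071]
force: [2.0, 0.6, -5.9]
width: 19.1
gripper_force: 59.1
```

```bash
python3 r.py
```

```text
13.85 [586.21  150.517 100.442] [-3.141 -0.     1.071] [ 2.032  0.597 -5.875] [ 0.144 -0.577  0.532] 19.083572488518264
```

{"op": "play_rows", "data": {
  "deltas": [0,0,0,0,0,-0.02,0,0,0,0,0,0,-0.05,0,0,0,0,0,0,-0.05,0]
}}

```text
clock: 14.22
eef_pos: [585.8, 149.8, 100.6]
tool_rot: [-3.141, 0.001, 1.119]
force: [0.5, -0.7, -2.5]
width: 19.4
gripper_force: 59.4
```

```bash
python3 r.py
```

```text
14.225 [585.821 149.761 100.564] [-3.141  0.001  1.119] [ 0.451 -0.735 -2.462] [ 0.062 -0.01  -0.025] 19.36234969215035
```

{"op": "play_rows", "data": {
  "deltas": [0,0,-2,0,0,0,0,0,0,-5,0,0,0,0,0,0,-9,0,0,0,0,0,0,-14,0,0,0,0,0,0,-25,0,0,0,0,0,0,-45,0,0,0,0,0,0,-48,0,0,0,0,0,0,-48,0,0,0,0]
}}

```text
clock: 15.22
eef_pos: [586.3, 150.0, 148.6]
tool_rot: [3.141, -0.0, 1.12]
force: [-1.2, 0.5, -2.2]
width: 19.5
gripper_force: 59.5
```

```bash
python3 r.py; python3 -c "
from h import *
print(delta([551.8,-98.2,147],1.76))"
```

```text
15.225 [586.262 150.014 148.588] [ 3.141 -0.     1.12 ] [-1.206  0.474 -2.233] [-0.014  0.014 -0.032] 19.509057928780567
(array([-238.416,   77.171,    1.588]), np.float64(-0.6401981083080461))
```

{"op": "play_rows", "data": {
  "deltas": [-15,5,0,0,0,-0.05,0,-45,15,0,0,0,-0.13,0,-80,26,0,0,0,-0.23,0,-115,37,0,0,0,-0.33,0,-150,49,0,0,0,-0.43,0,-185,60,0,0,0,-0.53,0,-215,70,0,0,0,-0.6,0,-233,75.5,0,0,0,-0.64,0,-238.4,77.2,0,0,0,-0.64,0,-238.4,77.2,0,0,0,-0.64,0]
}}

```text
clock: 16.48
eef_pos: [551.7, -97.8, 148.1]
tool_rot: [-3.141, -0.001, 1.759]
force: [0.0, 0.2, -3.3]
width: 19.5
gripper_force: 59.4
```

{"op": "play_rows", "data": {
  "deltas": [0,0,10,0,0,0,0,0,0,20,0,0,0,0,0,0,30,0,0,0,0,0,0,30,0,0,0,0,0,0,30,0,0,0,0]
}}

```text
clock: 17.1
eef_pos: [552.0, -98.1, 118.4]
tool_rot: [3.141, -0.0, 1.76]
force: [-0.2, -0.8, -2.4]
width: 19.5
gripper_force: 59.4
```

```bash
python3 r.py; python3 -c "
from h import *
print(delta([551.8,-98.2,110],1.76))"
```

```text
17.1 [552.007 -98.061 118.39 ] [ 3.141 -0.     1.76 ] [-0.16  -0.794 -2.412] [0.002 0.03  0.034] 19.499786529533537
(array([-0.098, -0.229,  8.39 ]), np.float64(-8.308206776863614e-05))
```

{"op": "play_rows", "data": {
  "deltas": [0,0,10,0,0,0,0,0,0,20,0,0,0,0,0,0,26,0,0,0,0,0,0,28,0,0,0,0,0,0,29.5,0,0,0,0,0,0,31,0,0,0,0,0,0,32.5,0,0,0,0,0,0,32.5,0,0,0,0]
}}

```text
clock: 18.1
eef_pos: [551.7, -98.3, 85.8]
tool_rot: [-3.141, 0.0, 1.76]
force: [-0.8, -0.7, -2.8]
width: 19.2
gripper_force: 59.4
```

```bash
python3 r.py
```

```text
18.1 [551.659 -98.288  85.837] [-3.141  0.     1.76 ] [-0.835 -0.662 -2.795] [-0.044  0.127 -0.014] 19.21946138418514
```

Tips are in the slots without contact. Now I'll lower it to home at TCP z ≈ 72.

{"op": "play_rows", "data": {
  "deltas": [0,0,3,0,0,0,0,0,0,6,0,0,0,0,0,0,9,0,0,0,0,0,0,11,0,0,0,0,0,0,12.5,0,0,0,0,0,0,13.5,0,0,0,0,0,0,13.5,0,0,0,0]
}}

```text
clock: 18.98
eef_pos: [551.6, -98.2, 72.2]
tool_rot: [-3.141, -0.0, 1.76]
force: [-1.4, -0.9, -2.7]
width: 19.5
gripper_force: 59.4
```

```bash
python3 r.py
```

```text
18.975 [551.614 -98.247  72.248] [-3.141 -0.     1.76 ] [-1.364 -0.949 -2.688] [-0.073  0.469 -0.025] 19.477148541351433
```

{"op": "play_rows", "data": {
  "deltas": [0,0,0.5,0,0,0,0,0,0,0.8,0,0,0,0]
}}

```text
clock: 19.23
eef_pos: [551.6, -98.2, 72.0]
tool_rot: [-3.141, 0.0, 1.76]
force: [-2.6, 0.3, 4.5]
width: 19.1
gripper_force: 60.3
```

```bash
python3 r.py
```

```text
19.225 [551.636 -98.209  71.98 ] [-3.141  0.     1.76 ] [-2.584  0.29   4.499] [-0.041  0.985 -0.039] 19.120277800594938
```

{"op": "play_rows", "data": {
  "deltas": [0,0,0,0,0,0,0.3,0,0,0,0,0,0,0.4,0,0,0,0,0,0,0.6,0,0,0,0,0,0,0.8,0,0,0,0,0,0,1,0,0,0,0,0,0,1,0,0,-20,0,0,0,1,0,0,-60,0,0,0,1,0,0,-110,0,0,0,1,0,0,-150,0,0,0,1]
}}

```text
clock: 20.48
eef_pos: [552.1, -98.1, 223.6]
tool_rot: [3.14, 0.0, 1.76]
force: [0.7, 0.6, -0.2]
width: 85.5
gripper_force: 0.0
```

{"op": "play_rows", "data": {
  "deltas": [-60,-30,0,0,0,0,1,-120,-60,0,0,0,0,1,-120,-60,0,0,0,0,1]
}}

```text
clock: 20.85
eef_pos: [512.9, -233.5, 221.3]
tool_rot: [-3.139, 0.003, 1.751]
force: [0.0, 0.6, 0.7]
width: 85.3
gripper_force: 0.0
```

```bash
python3 r.py; python3 - <<'E'
from h import *
import cv2
im=np.mean([get_image("scene").astype(float) for _ in range(4)],0)[:,:,::-1]
cv2.imwrite("pics/s4.png",cv2.resize(np.clip(im[155:280,195:350]*1.2,0,255).astype(np.uint8),None,fx=4.8,fy=4.8,interpolation=cv2.INTER_CUBIC))
E
```

```text
20.85 [ 512.874 -233.459  221.277] [-3.139  0.003  1.751] [0.032 0.612 0.712] [ 0.023 -0.022 -0.023] 85.30215196216592
```

View pics/s4.png

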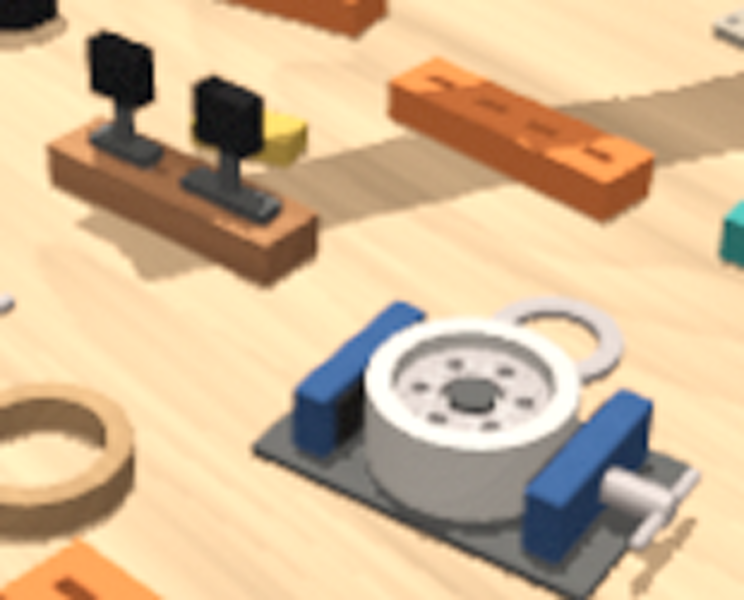

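The picture shows the spanner standing in its rack at (229,120). The ring has turned, with a hole now at (455,364), and everything else is unchanged.

{"op": "play_rows", "data": {
  "deltas": [0,0,0,0,0,0,1,0,0,0,0,0,0,1]
}}

```text
clock: 21.3
eef_pos: [516.0, -225.9, 221.6]
tool_rot: [3.141, -0.0, 1.762]
force: [-0.8, -0.7, -0.0]
width: 85.0
gripper_force: 0.0
```

```bash
python3 -c "
from cell import *
print(finish_job())"
```

```text
the job is handed in; nothing more can be done
None
```

The job is handed in at about 21 s: the ring was turned clockwise until it came up tight at 0.53 N m, the larger spanner is back standing in its rack and released, and the last picture showed no other change around the rack and vise.

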